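# Tuck the setting plate under the lapped flap and hold it flat

## Robot

A 7-joint arm with a two-finger parallel gripper is mounted at the origin on the work surface. World frame = base frame: x ahead of the robot, y to its left, z up, the work surface at z = 0. Lengths are in m, angles in rad, forces in N, time in s.
With the tool pointing down it reaches from about 0.4 to 0.85 m from the base axis. Payload 10.4 kg.
Tool frame: the origin (TCP) lies at the very end of the fingers, on their centre line; the grasp point (between the pads) lies 19 mm behind it; z points along the fingers, y is the line along which they close (so a half turn about z gives the same grasp; the last joint's range is limited). The gripper opens to 85 mm and grips with 20 to 120 N. Pads are 22 mm wide; open, the fingers measure 114 mm over their backs; the gripper's body (76 mm by 85 mm) begins 54 mm behind the grasp point. The pads swing forward as they close: fully open they stand 13 mm farther back than shut.
Start: joints at [-1.275, 0.332, -0.065, 1.46, 0.022, 1.35, -0.088], TCP at [0.196, 0.594, 0.231] pointing down, gripper open.
Joint ranges: [-2.6, 2.6], [-0.5, 2.12], [-1.47, 1.34], [0.16, 2.42], [-1.27, 4.41], [0.06, 2.06], [-2.6, 2.6]. Speed limits (rad/s): [2.22, 2.22, 2.79, 2.79, 3.14, 3.14, 3.14].

## Interface

Orientations are given as a unit quaternion [w, x, y, z].
In Python, from workcell import ctrl, viewer gives the robot as it stands.
- The arm moves only by the tool servo_tool, never from a script. Its argument "plan" is one flat list of numbers, 5 for each row, row after row: the shift along the tool's x, y, z in mm, then the turn about the tool's z in rad, then the finger opening in mm, from 0 to 85.4. In form: [x, y, z, yaw, claw, x, y, z, yaw, claw, ...]. A call has 1 to 10 rows; each row shifts and turns the commanded pose from where the row before left it, along the tool's axes as they then stand; what a row does not reach is not made up. A row lasts 1/10 s, in which the tool goes at most 50 mm and 8.59 degrees, less where a joint would pass 70% of its speed; a pose out of reach is approached as far as the arm can. A call with a gripper value outside its range is refused whole. The fingers move at their own pace and stop on an object; "grip_force" is the grip in N (left out, the last holds). Time passes only in rows, so rows that do not move let the fingers close. It gives the time, the measured TCP pose, the force, the opening and the grip force at its end, in the units of the state.
- ctrl.observe(): the state, without advancing time (a new reading comes with each control period).
- viewer.camera(name): name is "scene" or "top"; returns the picture (384x512x3 uint8, blue, green, red); there is no depth.
- viewer.camera_params(name): a dict with "camera_matrix" (3x3 intrinsics, pixels), "k1" (the pictures are not rectified: a ray, as slopes to the right and down, at radius r is drawn at 1 + k1 r^2 times it, then the intrinsics apply), "R" (3x3) and "t" (3): a world point X has camera coordinates R X + t. Camera axes: x right, y down, z forward; pixel columns grow to the right and rows downward; lengths in m; the calibration is good to about 2 mm. A picture is of the moment at which its call begins. camera_params takes no time and is no camera call.
- ctrl.close_job(): hands the job in; it is judged then, once.
The state is a dict: "t": time; "joint_positions": joint angles; "joint_velocities": joint speeds; "joint_torque": joint torques, N m; "ee_pos": TCP position; "tool_rot": TCP orientation; "wrist_force": force on the tool from outside, world axes, zero at the start; "moment": the same for the moment, N m; "grip_width": opening from 0.0 (shut) to 1.0 (fully open); "grip_force": force on a finger pad.
Only numpy, scipy, OpenCV 4.12 (cv2) and the standard library are available. Lean on these libraries where they do the work, as an engineer would, in place of code of your own. Each camera call takes 0.05 s, during which the arm holds its last target. There are 200 camera calls.

## Task

Lift the setting plate (the flat aluminium plate with the black arched handle) up and off the two-pronged peg stand, and slide the edge with the red line under the white flap of the inspection base until the red line is hidden all along, without lifting the flap. Finish while still gripping the handle and pressing the plate firmly flat on the base, with about 15 N of push, so that the indicator can be zeroed on it: do not let go. Leave the other things on the bench where they are.

Things in the scene. Friction and masses are not known exactly. Their poses are not given: they have to be found in the camera images.
- setting_plate: Loose setting plate, 0.28 kg: aluminium, 100 (x) x 110 (y) x 5 mm. Origin: centre of its underside, z up. Front edge at x = +50 mm; a red line along y on its top, 17 to 22 mm behind the front edge. It carries a black arched handle (see point plate_grip). It starts hanging level by the handle on the peg stand, front edge towards the stand's post, underside 65 mm above the bench.
- plate_grip (a point): Middle of the handle's square bar, 12 x 12 mm, along the plate's y, 66 mm above the plate's underside (bar underside at 60 mm), over x = 0. Posts at y = +-50 mm (8 mm wide) carry it. Axes as the plate. Free to grip here from above, fingers closing along the plate's x, between the prongs (60 mm clear between them).
- front_left (a point): Corner of the plate's underside at its front edge, y = +55 mm.
- front_right (a point): Corner of the plate's underside at its front edge, y = -55 mm.
- peg_stand: Fixed blue stand. Origin: on the bench at its post's front. Two level steel prongs, 8 x 8 mm, at y = +-34 mm, reach to x = -108 mm, tops at z = 125 mm; the last 8 mm is turned up 12 mm, nothing is higher. To come off, the bar rises over 12 mm (up to 40 mm is free), then goes to the stand's -x: the plate is clear of the prongs after 85 mm.
- peg_seat (a point): On the stand, midway between the prong tops, 80 mm in front of the stand's origin: where the handle bar's underside hangs.
- inspection_base: Fixed dark steel base, 200 (x) x 190 (y) x 10 mm. Origin: centre of its underside, on the bench; top at z = 10 mm. Its mouth looks to -x: the plate slides in along +x, x axes parallel. A white flap, 190 mm wide, 4 mm thick, covers x = +20 to +90 mm, its underside at z = 20 mm. Spacers at the sides leave 164 mm between them; a hinge block closes the gap at x = +90 mm.
- flap (a joint): Hinge of the white flap (blue stripe along its front edge), at the flap's rear edge, rad: 0 lying down on its stop, growing as the front edge is lifted. The flap weighs 0.15 kg; no spring or latch.
- flap_edge (a point): Middle of the lower front edge of the flap (x = +20 mm, z = 20 mm in the base's frame).
- dial_indicator: Bystander: dial indicator on a magnetic base (58 x 50 x 55 mm), 190 mm high. Origin: centre of the underside.
- brass_weight: Bystander: brass balance weight, 40 mm across, 64 mm high. Origin: centre of the underside.
- lifting_handle: Bystander: yellow rotor lifting handle, T-shaped, crossbar 120 mm along y, 94 mm high. Origin: centre of the underside.
- cap0: Bystander: red trunnion cap, 32 mm across, 34 mm high, standing in a slot of the blue rack (100 x 290 x 51 mm) at the left of the bench. Origin: centre of the underside.
- cap1: Bystander: red trunnion cap, 32 mm across, 34 mm high, standing in a slot of the blue rack (100 x 290 x 51 mm) at the left of the bench. Origin: centre of the underside.
- cap2: Bystander: red trunnion cap, 32 mm across, 34 mm high, standing in a slot of the blue rack (100 x 290 x 51 mm) at the left of the bench. Origin: centre of the underside.
Things that resemble listed ones, but are neither listed nor needed, are in the scene too. What is meant by the setting_plate is not pink, and is the smaller of those in its own colour.

How it is judged:
On the way, in this order (a step that is already met when the one before it is completed fails the run):
1. the plate is lifted off the prongs and carried by the gripper (distance between plate_grip and peg_seat above 0.045 m and contact force between setting_plate and peg_stand below 0.1 N and contact force between the fingers and setting_plate above 1 N and height (world z) of setting_plate above 0.03 m), for 0.1 s.
2. the red-line edge is tucked under the flap (x of front_left in the frame of inspection_base between 0.04 and 0.088 m and z of each of front_left, front_right in the frame of inspection_base below 0.0135 m and y of front_left in the frame of inspection_base between -0.084 and 0.084 m and x of front_right in the frame of inspection_base between 0.04 and 0.088 m and y of front_right in the frame of inspection_base between -0.084 and 0.084 m), for 0.2 s.
At the end, for the whole second after the job is handed in: Both front corners of the plate are 20 to 68 mm in under the flap and between the spacers, at most 3.5 mm above the base; the plate is level within 0.04 rad, at rest, pressed on the base with 7 to 60 N (weight included) and still held (over 2 N); the flap is down (under 0.03 rad) (all of step 2 and angle between setting_plate's own z axis and vertical below 0.04 rad and contact force between setting_plate and inspection_base between 7 and 60 N and contact force between the fingers and setting_plate above 2 N and value of joint flap below 0.03 rad and linear speed of setting_plate below 0.02 m/s); the arm keeps its last pose, push and grip.
It fails at once if the flap is lifted by more than 0.12 rad (about 8 mm at its edge) (value of joint flap above 0.12 rad).
It fails at once if a bystander is moved by more than 20 mm (distance of any of cap0, cap1, cap2, brass_weight, lifting_handle, dial_indicator from where it was at the start of the episode above 0.02 m).
It also fails if it takes over 48 s, if anything falls off the work surface, if the arm or the gripper's body presses on something with over 40 N, if the wrist force passes 120 N, or if a joint passes its speed limit or range.

## Working session

There is one attempt and no reset: what is moved stays moved. The work goes in short steps, Python scripts to look and compute and a tool call to move; the robot and the scene stay as the last step left them, time stands still between calls to the robot, and variables do not carry over. Pictures are saved under pics/ and viewed, at most 10 in all, crops included, and the job is handed in when it is done.

Besides the shell and the picture viewer there is one more tool, called as a command line: name --argument value ..., lists and objects as JSON in quotes. servo_tool: Moves the arm, as the interface text tells. Its arguments: {"type":"object","properties":{"plan":{"type":"array","items":{"type":"number"}},"grip_force":{"type":"number"}},"required":["plan"]}

```bash
ls; mkdir -p pics
cat > h.py <<'E'
import numpy as np, cv2
from workcell import ctrl, viewer
def par(n):
    p=viewer.camera_params(n); return np.array(p["camera_matrix"]),p["k1"],np.array(p["R"]),np.array(p["t"]).ravel()
def ray(n,u,v):
    K,k,R,t=par(n)
    # k1 r^2 distortion == OpenCV radial model
    x,y=cv2.undistortPoints(np.array([[[u,v]]],float),K,np.array([k,0,0,0.]))[0,0]
    return -R.T@t, R.T@np.array([x,y,1.])
def onz(n,u,v,z):
    o,d=ray(n,u,v); return o+d*(z-o[2])/d[2]
def tri(a,b):
    (o1,d1),(o2,d2)=ray(*a),ray(*b)
    s=np.linalg.lstsq(np.c_[d1,-d2],o2-o1,rcond=None)[0]
    p,q=o1+s[0]*d1,o2+s[1]*d2
    return (p+q)/2,np.linalg.norm(p-q)
def proj(n,X):
    K,k,R,t=par(n)
    return cv2.projectPoints(np.array(X,float).reshape(-1,1,3),cv2.Rodrigues(R)[0],t,K,np.array([k,0,0,0.]))[0][:,0]
E
python3 - <<'E'
from h import *
for n in("scene","top"):
    im=viewer.camera(n); cv2.imwrite(f"pics/{n}0.png",im); K,k,R,t=par(n); print(n,K[0,0],k,-R.T@t)
    cv2.imwrite(f"pics/{n}0b.png",cv2.resize(im,(800,600),interpolation=cv2.INTER_CUBIC))
s=ctrl.observe(); print(s)
E
```

```text
pics
scene 431.42371864588847 -0.09771025293948074 [0.95538113 0.79489022 1.01115446]
top 385.8603801399042 -0.11592611243767496 [0.28457972 0.04240389 1.25979952]
{'t': 0.1, 'joint_positions': array([-1.27461229,  0.33283184, -0.06467449,  1.46081525,  0.02161173,
        1.34989533, -0.08848224]), 'joint_velocities': array([ 0.00077557, -0.00347315, -0.00017048, -0.00306688,  0.00176627,
       -0.00108678,  0.00032262]), 'joint_torque': array([ 1.92787244e-03, -6.26738548e+01,  4.95428732e-02, -3.92431247e+01,
        1.63688406e-02,  6.95303577e-03, -8.61672504e-06]), 'ee_pos': array([0.1958036 , 0.59320444, 0.23060106]), 'tool_rot': array([-6.27583413e-05,  1.58710745e-01,  9.87324924e-01, -6.23953583e-04]), 'wrist_force': array([0.26950445, 0.83253562, 0.347366  ]), 'moment': array([-0.01289137, -0.02325684,  0.04346598]), 'grip_force': 0.0, 'grip_width': 0.9959821350970967}
```

View pics/scene0b.png

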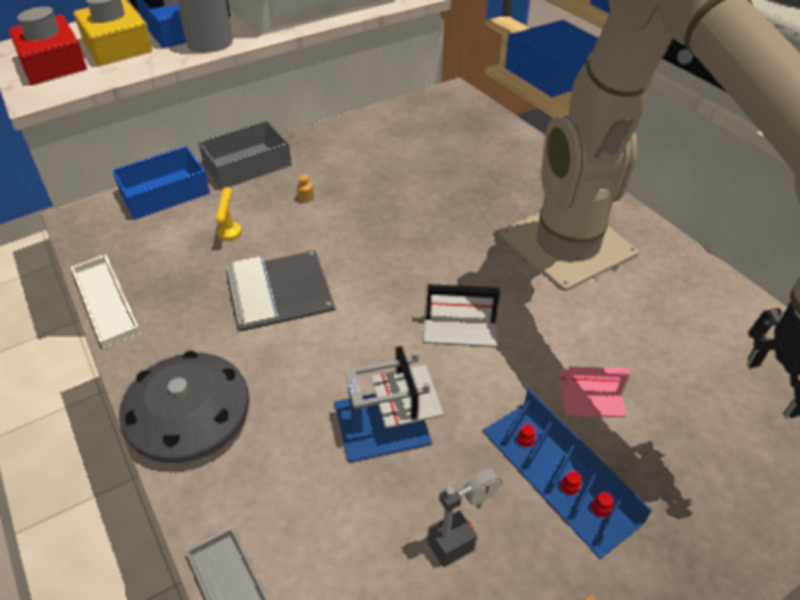

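View pics/top0b.png

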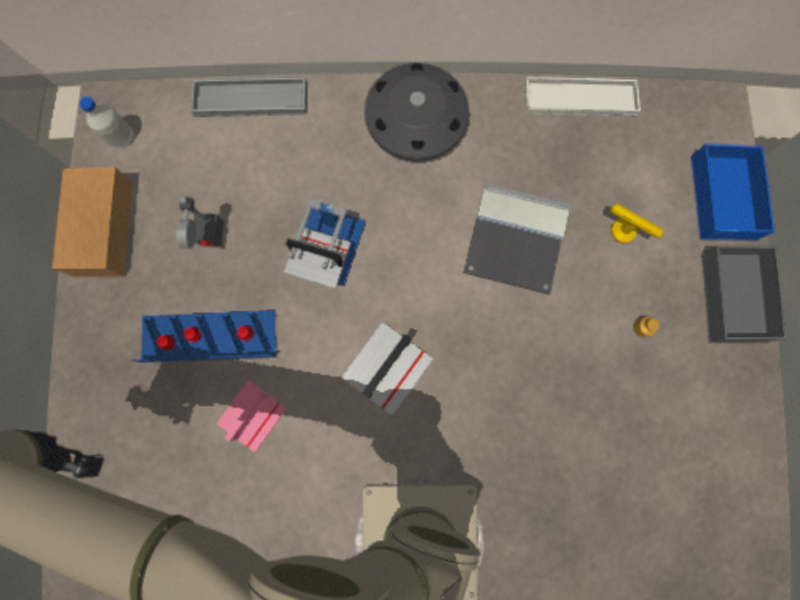

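The pictures show three candidates for the plate, given as 800x600 pixels in the top view:
- **On the peg stand:** a small aluminium plate at (315,255), scene (408,392).
- **Flat on the bench:** a larger aluminium plate at (388,366).
- **Pink:** a plate at (252,416).

By the description it is the one on the stand. The base is at (517,240). I'll check the choice in a close crop.

Run:
```python
import cv2,numpy as np
t=cv2.imread("pics/top0.png"); s=cv2.imread("pics/scene0.png")
def c(im,x,y,w,h,f): return cv2.resize(im[y:y+h,x:x+w],None,fx=f,fy=f,interpolation=cv2.INTER_CUBIC)
a=c(t,172,120,80,74,5)   # 400x370
b=c(s,205,215,80,74,5)
d=c(t,290,112,80,80,2.8); e=c(s,135,155,90,64,2.8)
out=np.zeros((600,800,3),np.uint8)
out[:370,:400]=a; out[:370,400:]=b
out[372:372+d.shape[0],:d.shape[1]]=d; out[372:372+e.shape[0],400:400+e.shape[1]]=e
cv2.imwrite("pics/crop1.png",out)
```

```text
(no output)
```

View pics/crop1.png

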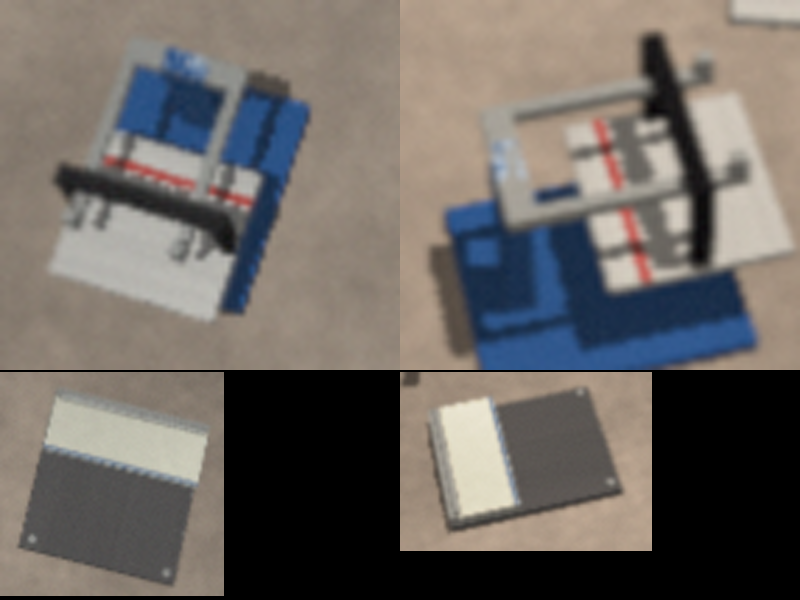

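The crop confirms it: the plate hanging on the prongs is grey with a red line, its front towards the post, and is the smaller one. Next I measure the plate, bar and base across both views.

```bash
cat > m.py <<'E'
from h import *
im={n:cv2.imread(f"pics/{n}0.png") for n in("top","scene")}
roi={"top":(172,120,80,74),"scene":(205,215,80,74)}
roib={"top":(290,112,80,80),"scene":(135,155,90,64)}
def mask(n,r,f):
    x,y,w,h=r; hsv=cv2.cvtColor(im[n],cv2.COLOR_BGR2HSV).astype(int)
    m=np.zeros(hsv.shape[:2],np.uint8); m[y:y+h,x:x+w]=f(hsv)[y:y+h,x:x+w]; 
    k,l,st,c=cv2.connectedComponentsWithStats(m)
    return m,l,st
red=lambda h:((h[...,0]<8)|(h[...,0]>172))&(h[...,1]>110)
dark=lambda h:(h[...,2]<100)&(h[...,1]<80)
white=lambda h:(h[...,2]>170)&(h[...,1]<60)
blk=lambda h:(h[...,2]<55)
def quad(n,r,f):
    m,l,st=mask(n,r,f); i=1+np.argmax(st[1:,4]); pts=np.argwhere(l==i)[:,::-1].astype(np.float32)
    hull=cv2.convexHull(pts); q=cv2.approxPolyN(hull,4)[0] if hasattr(cv2,'approxPolyN') else cv2.boxPoints(cv2.minAreaRect(pts))
    return st[i,4],np.array(q).reshape(-1,2)
for n in im:
    m,l,st=mask(n,roi[n],red); p=np.argwhere(m)[:,::-1].astype(float)
    d=np.linalg.svd(p-p.mean(0))[2][0]; s=(p-p.mean(0))@d
    print(n,"red ends",p.mean(0)+d*s.min(),p.mean(0)+d*s.max(),len(p))
    for nm,f in(("dark",dark),("white",white)): print(n,nm,*[x.round(1).tolist() if hasattr(x,'round') else x for x in quad(n,roib[n],f)])
    print(n,"blk",quad(n,roi[n],blk)[0],quad(n,roi[n],blk)[1].round(1).tolist())
o=lambda n,x,y:(n,roi[n][0]+(x+.5)/5-.5,roi[n][1]+(y+.5)/5-.5)
for a,b in(((50,270),(395,250)),((217,320),(340,93))):
    print("rear corner",tri(o("top",*a),o("scene",*b)))
# red line ends, by eye in the crop
for a,b in(((105,160),(247,281)),((252,204),(200,120))):
    print("red end",tri(o("top",*a),o("scene",*b)))
# bar top: upper-left/right ends by eye
for a,b in(((62,172),(303,240)),((235,222),(252,40))):
    print("bar end",tri(o("top",*a),o("scene",*b)))
# prong tips (upturned)
for a,b in(((78,210),(340,163)),((183,245),(303,65))):
    print("tip",tri(o("top",*a),o("scene",*b)))
E
python3 m.py
```

```text
top red ends [193.15548275 151.49467026] [220.98256452 160.05666651] 26
top dark 1984 [[351.1000061035156, 188.10000610351562], [296.5, 174.10000610351562], [304.20001220703125, 139.60000610351562], [358.79998779296875, 153.1999969482422]]
top white 918 [[360.20001220703125, 150.89999389648438], [305.79998779296875, 136.89999389648438], [309.79998779296875, 120.9000015258789], [363.6000061035156, 134.10000610351562]]
top blk 130 [[218.0, 169.3000030517578], [184.0, 157.6999969482422], [184.0, 152.6999969482422], [218.0, 163.1999969482422]]
scene red ends [244.13952956 238.95744248] [253.64111966 270.10946109] 40
scene dark 1369 [[213.39999389648438, 198.1999969482422], [150.10000610351562, 212.3000030517578], [170.3000030517578, 167.39999389648438], [201.0, 160.89999389648438]]
scene white 1216 [[224.0, 218.0], [143.3000030517578, 218.0], [219.6999969482422, 172.60000610351562], [224.0, 180.0]]
scene blk 177 [[266.0, 275.70001220703125], [254.0, 237.0], [254.0, 213.0], [266.0, 251.0]]
rear corner (array([0.54190747, 0.27313527, 0.06855962]), np.float64(0.0035232241259436367))
rear corner (array([0.50830963, 0.16746121, 0.06802863]), np.float64(0.006717875891898568))
red end (array([0.61569221, 0.24219584, 0.05906574]), np.float64(0.005368846457548205))
red end (array([0.58433194, 0.14498276, 0.06995536]), np.float64(0.002870538844687473))
bar end (array([0.5950354 , 0.26181879, 0.10438959]), np.float64(0.006767678867023595))
bar end (array([0.55682423, 0.15147044, 0.12811342]), np.float64(0.007104606072973307))
tip (array([0.56386285, 0.24672072, 0.13043877]), np.float64(0.007712711421175148))
tip (array([0.54307668, 0.18202416, 0.12918133]), np.float64(0.005545383800812978))
```

Run:
```python
from h import *
L=tri(("top",296.5,174.4),("scene",213.6,198)); R=tri(("top",351.1,188.4),("scene",201,160.7))
FL=tri(("top",304.5,138.8),("scene",177,201.8)); FR=tri(("top",359.1,152.4),("scene",167.3,164.3))
for q in(L,R,FL,FR): print(q)
l=onz("top",296.3,174.6,.01);r=onz("top",351.2,188.5,.01);fl=onz("top",304.5,138.8,.024);fr=onz("top",359.1,152.4,.024)
print("planes",l,r,fl,fr)
d=l-r; yaw=np.arctan2(-d[0],d[1]); d2=fl-fr; yaw2=np.arctan2(-d2[0],d2[1]); d3=(fl+fr)/2-(l+r)/2; yaw3=np.arctan2(d3[1],d3[0])
print(np.linalg.norm(d),np.linalg.norm(d2),np.linalg.norm(d3[:2]),yaw,yaw2,yaw3)
y=np.mean([yaw,yaw2,yaw3]); ex=np.array([np.cos(y),np.sin(y)])
print("yaw",y,"centre from rear",(l+r)[:2]/2+.1*ex,"from flap",(fl+fr)[:2]/2-.02*ex)
# tool yaw
q=ctrl.observe()["tool_rot"]; from scipy.spatial.transform import Rotation as Ro
print(Ro.from_quat(q,scalar_first=True).as_matrix().round(3))
```

```text
(array([ 5.54699329e-01, -9.94503089e-02, -6.12903594e-05]), np.float64(0.00017790424778037824))
(array([ 0.50695641, -0.28131602,  0.00365877]), np.float64(0.0013455952331125844))
(array([ 0.67077723, -0.12592202,  0.02353533]), np.float64(0.0013623681501875762))
(array([ 0.62429868, -0.30816256,  0.02289439]), np.float64(0.0020953243057702645))
planes [ 0.55193616 -0.09769396  0.01      ] [ 0.50495375 -0.27956432  0.01      ] [ 0.67121461 -0.12627787  0.024     ] [ 0.62488546 -0.30853484  0.024     ]
0.18784082282551756 0.18805316497156113 0.12301830296556532 -0.25280234310484917 -0.24892477104247504 -0.23611408298548947
yaw -0.24594706571093786 centre from rear [ 0.62543567 -0.21297664] from flap [ 0.62865189 -0.21253686]
[[-0.95   0.313 -0.   ]
 [ 0.313  0.95  -0.001]
 [-0.    -0.001 -1.   ]]
```

servo_tool --plan '[-30,-15.5,-4,0,85,-30,-15.5,-4,0,85,-30,-15.5,-4,0,85,-30,-15.5,-4,0,85,-30,-15.5,-4,0,85,-30,-15.5,-4,0,85,-30,-15.5,-4,0,85,-30,-15.5,-4,0,85,-30,-15.5,-4,0,85,-30,-15.5,-4,0,85]'

```text
t: 1.1
ee_pos: [0.4329, 0.3511, 0.2712]
tool_rot: [-0.0, 0.159, 0.987, -0.0]
wrist_force: [1.0, 0.3, -0.6]
grip_width: 0.999
grip_force: 0.0
```

servo_tool --plan '[-30,-15.5,0,0,85,-30,-15.5,0,0,85,-30,-15.5,0,0,85,0,0,0,0.14,85,0,0,0,0.14,85,0,0,0,0.14,85,0,0,0,0.14,85,0,0,0,0.14,85,0,0,0,0.14,85,0,0,0,0.14,85]'

```text
t: 2.1
ee_pos: [0.5029, 0.2798, 0.2709]
tool_rot: [-0.0, 0.607, 0.795, -0.0]
wrist_force: [0.7, 0.2, -0.5]
grip_width: 0.995
grip_force: 0.0
```

servo_tool --plan '[0,0,0,0.14,85,0,0,0,0.14,85,0,0,0,0.14,85,0,0,0,0.14,85,0,0,0,0,85,0,0,0,0,85]'

```text
t: 2.7
ee_pos: [0.5029, 0.28, 0.2711]
tool_rot: [-0.0, 0.8, 0.6, -0.0]
wrist_force: [0.0, -0.1, 0.4]
grip_width: 0.997
grip_force: 0.0
```

servo_tool --plan '[0,0,0,0.026,85,-17,30,10,0,85,-17,30,10,0,85,-16,29.5,20,0,85,0,0,30,0,85,0,0,0,0,85,0,0,0,0,85]'

```text
t: 3.4
ee_pos: [0.5723, 0.2054, 0.2016]
tool_rot: [-0.0, 0.809, 0.588, -0.0]
wrist_force: [-0.6, 0.8, 0.9]
grip_width: 0.995
grip_force: 0.0
```

Run:
```python
from h import *
s=ctrl.observe(); print(s["ee_pos"],s["tool_rot"])
im={n:viewer.camera(n) for n in("scene","top")}
def c(n,x,y,w,h,f): return cv2.resize(im[n][y:y+h,x:x+w],None,fx=f,fy=f,interpolation=cv2.INTER_CUBIC)
cv2.imwrite("pics/c2.png",np.hstack([c("top",172,110,80,84,5),c("scene",205,200,80,84,5)]))
```

```text
[0.57231449 0.20544059 0.20162412] [-3.02132204e-04  8.08539094e-01  5.88442291e-01 -3.35918799e-04]
```

View pics/c2.png

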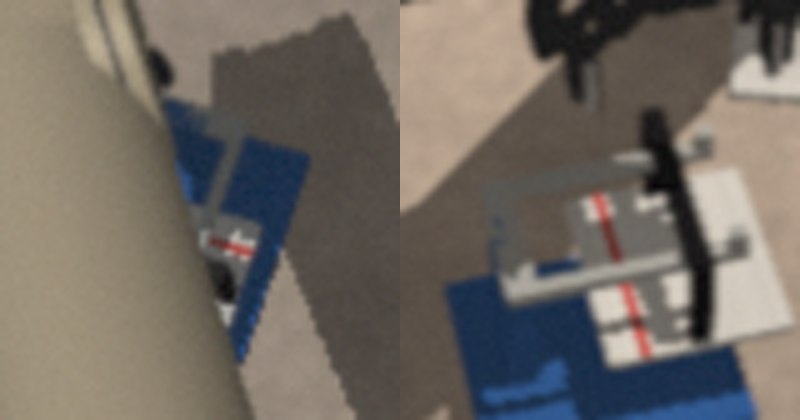

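The top view is blocked by the arm. In the scene view the fingers straddle the bar, with tips near (587,100) and (780,70) and the bar centre at (682,225). Descending now.

servo_tool --plan '[0,0,30,0,85,0,0,30,0,85,0,0,20,0,85,0,0,10,0,85,0,0,0,0,85,0,0,0,0,85]'

```text
t: 4.1
ee_pos: [0.5735, 0.2053, 0.1129]
tool_rot: [0.0, 0.809, 0.588, 0.001]
wrist_force: [-0.5, -0.2, 0.3]
grip_width: 0.996
grip_force: 0.0
```

servo_tool --plan '[0,0,0,0,40,0,0,0,0,30,0,0,0,0,20,0,0,0,0,10,0,0,0,0,5,0,0,0,0,5,0,0,0,0,5,0,0,0,0,5]' --grip_force 60

```text
t: 4.9
ee_pos: [0.5729, 0.2048, 0.1116]
tool_rot: [-0.0, 0.809, 0.588, 0.0]
wrist_force: [-0.4, 0.2, 4.2]
grip_width: 0.125
grip_force: 58.7
```

servo_tool --plan '[0,0,-5,0,5,0,0,-10,0,5,0,0,-10,0,5,0,0,0,0,5,0,0,0,0,5]' --grip_force 100

```text
t: 5.4
ee_pos: [0.5728, 0.2049, 0.1366]
tool_rot: [-0.0, 0.809, 0.588, 0.0]
wrist_force: [-0.2, -0.8, -3.3]
grip_width: 0.123
grip_force: 97.6
```

servo_tool --plan '[0,-10,-1,0,5,0,-20,-1,0,5,0,-25,0,0,5,0,-25,0,0,5,0,-25,0,0,5,0,0,0,0,5,0,0,0,0,5]'

```text
t: 6.1
ee_pos: [0.4722, 0.2375, 0.1383]
tool_rot: [-0.0, 0.809, 0.588, 0.0]
wrist_force: [0.3, 0.1, -2.6]
grip_width: 0.118
grip_force: 97.8
```

servo_tool --plan '[-5,0,-20,0,5,-15,0,-20,0,5,-30,0,-20,0,5,-37,24,0,0,5,-37,28,0,0,5,-37,28,0,0,5,-37,28,0,0,5,-37,28,0,0,5,-37,28,0,0,5,-37,28,0,0,5]'

```text
t: 7.1
ee_pos: [0.5606, -0.1187, 0.1984]
tool_rot: [0.0, 0.809, 0.588, 0.0]
wrist_force: [0.5, 0.6, -2.9]
grip_width: 0.115
grip_force: 97.9
```

servo_tool --plan '[-37,20,0,-0.03,5,-25,10,0,-0.03,5,-10,5,0,0,5,0,0,0,0,5,0,0,0,0,5]'

```text
t: 7.6
ee_pos: [0.5728, -0.194, 0.198]
tool_rot: [-0.0, 0.791, 0.612, 0.0]
wrist_force: [0.2, -0.1, -2.9]
grip_width: 0.115
grip_force: 98.0
```

Run:
```python
from h import *
s=ctrl.observe(); print(s["ee_pos"],s["tool_rot"],s["joint_positions"])
im={n:viewer.camera(n) for n in("scene","top")}
for n in im: cv2.imwrite(f"pics/{n}3.png",im[n])
def c(n,x,y,w,h,f): return cv2.resize(im[n][y:y+h,x:x+w],None,fx=f,fy=f,interpolation=cv2.INTER_CUBIC)
cv2.imwrite("pics/c3.png",np.hstack([c("top",280,95,100,110,4),c("scene",130,130,100,110,4)]))
```

```text
[ 0.57275439 -0.19400662  0.19798846] [-3.96364130e-04  7.90882313e-01  6.11968143e-01  3.19656782e-05] [-0.29416193  0.35576238  0.68997469  1.59521841 -0.23433134  1.27573353
  0.18003344]
```

View pics/c3.png

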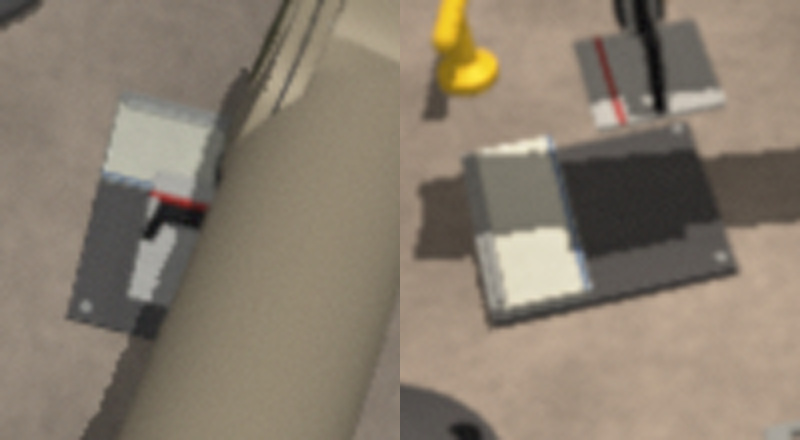

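Run:
```python
from h import *
T=lambda x,y:("top",280+(x+.5)/4-.5,95+(y+.5)/4-.5); S=lambda x,y:("scene",130+(x+.5)/4-.5,130+(y+.5)/4-.5)
P={}
for k,a,b in(("FL",(158,173),(197,128)),("RL",(131,298),(326,103)),("redL",(152,194),(223,123))):
    P[k]=tri(T(*a),S(*b)); print(k,P[k])
d=P["FL"][0]-P["RL"][0]; print(np.linalg.norm(d),"yaw",np.arctan2(d[1],d[0]))
s=ctrl.observe(); q=s["tool_rot"]; a=2*np.arctan2(q[2],q[1])-np.pi/2; print("tool y ang",a)
c=s["ee_pos"].copy(); ex=np.array([np.cos(a),np.sin(a)]); ey=np.array([-ex[1],ex[0]])
# expected points if bar centre = TCP in xy: project
z=c[2]+.019-.066
for nm,x,y,h in(("FL",.05,.055,.005),("RL",-.05,.055,.005),("FR",.05,-.055,.005),("RR",-.05,-.055,.005),("redL",.0305,.055,.005)):
    w=np.r_[c[:2]+x*ex+y*ey,z+h]
    pt=proj("top",w)[0];ps=proj("scene",w)[0]
    print(nm,w.round(4),"crop top",(pt-[280,95])*4+1.5,"scene",(ps-[130,130])*4+1.5)
```

```text
FL (array([ 0.63326048, -0.15241741,  0.15486955]), np.float64(0.00014293668847406473))
RL (array([ 0.53693028, -0.12884371,  0.15294922]), np.float64(0.0022523539765288243))
redL (array([ 0.61545225, -0.14635814,  0.15646251]), np.float64(0.0024193397215055575))
0.09919130336742576 yaw -0.24000086662934458
tool y ang -0.2519780328646124
FL [ 0.635  -0.1524  0.1561] crop top [158.10348171 170.27804786] scene [194.56345577 127.56637171]
RL [ 0.5382 -0.1275  0.1561] crop top [128.78735979 296.56725547] scene [323.6488455  101.00897019]
FR [ 0.6076 -0.2589  0.1561] crop top [300.63590194 206.28824302] scene [169.84488418  40.74840727]
RR [ 0.5108 -0.234   0.1561] crop top [273.7563895  333.17881551] scene [292.14306294  16.7408043 ]
redL [ 0.6162 -0.1475  0.1561] crop top [152.497634   194.54508089] scene [219.98959006 122.31926091]
```

The plate agrees with the tool pose to within about 2 mm, it is level, and its yaw matches the base. Next I lower it in front of the flap.

servo_tool --plan '[-5,0,20,0,5,0,0,30,0,5,0,0,30,0,5,0,0,30,0,5,0,0,18,0,5,0,0,0,0,5,0,0,0,0,5]'

```text
t: 8.4
ee_pos: [0.5718, -0.199, 0.071]
tool_rot: [0.0, 0.791, 0.612, 0.0]
wrist_force: [-0.7, -0.1, -1.8]
grip_width: 0.119
grip_force: 97.9
```

servo_tool --plan '[0,0,2,0,5,0,0,2,0,5,0,0,2,0,5,0,0,1,0,5,0,0,0,0,5,0,0,0,0,5]'

```text
t: 9.0
ee_pos: [0.5714, -0.2, 0.0633]
tool_rot: [-0.0, 0.791, 0.612, 0.0]
wrist_force: [0.4, 0.4, -3.0]
grip_width: 0.115
grip_force: 98.0
```

servo_tool --plan '[0,0,1,0,5,0,0,1,0,5,0,0,1,0,5,0,0,0,0,5,0,0,0,0,5]'

```text
t: 9.5
ee_pos: [0.5713, -0.2, 0.0602]
tool_rot: [-0.0, 0.791, 0.612, -0.0]
wrist_force: [-0.4, 0.4, -2.2]
grip_width: 0.114
grip_force: 98.0
```

servo_tool --plan '[0,0,1,0,5,0,0,1,0,5,0,0,0,0,5,0,0,0,0,5]'

```text
t: 9.9
ee_pos: [0.5713, -0.1999, 0.0582]
tool_rot: [-0.0, 0.791, 0.612, 0.0]
wrist_force: [0.9, -0.0, -2.4]
grip_width: 0.117
grip_force: 98.0
```

servo_tool --plan '[0,0,0.7,0,5,0,0,0,0,5,0,0,0,0,5]'

```text
t: 10.2
ee_pos: [0.5713, -0.2, 0.0575]
tool_rot: [-0.0, 0.791, 0.612, -0.0]
wrist_force: [0.2, -0.9, -3.1]
grip_width: 0.115
grip_force: 98.0
```

servo_tool --plan '[0,0,0.7,0,5,0,0,0,0,5,0,0,0,0,5]'

```text
t: 10.5
ee_pos: [0.5713, -0.1999, 0.0569]
tool_rot: [-0.0, 0.791, 0.612, 0.0]
wrist_force: [0.1, 0.5, -3.8]
grip_width: 0.117
grip_force: 98.0
```

servo_tool --plan '[0,0,0.7,0,5,0,0,0,0,5,0,0,0,0,5]'

```text
t: 10.8
ee_pos: [0.5715, -0.2, 0.0567]
tool_rot: [0.0, 0.791, 0.612, 0.0]
wrist_force: [-3.7, 1.4, 5.1]
grip_width: 0.116
grip_force: 99.1
```

servo_tool --plan '[0,0,0.7,0,5,0,0,0,0,5,0,0,0,0,5]'

```text
t: 11.1
ee_pos: [0.5715, -0.2, 0.0567]
tool_rot: [-0.0, 0.791, 0.612, 0.0]
wrist_force: [-5.7, 2.4, 12.8]
grip_width: 0.115
grip_force: 100.3
```

Contact comes at z ≈ 0.0567. I'll back off a little and slide in.

servo_tool --plan '[0,0,-2.2,0,5,0,0,0,0,5,0,5,0,0,5,0,5,0,0,5,0,5,0,0,5,0,5,0,0,5,0,5,0,0,5,0,5,0,0,5,0,0,0,0,5]'

```text
t: 12.0
ee_pos: [0.601, -0.2076, 0.0576]
tool_rot: [0.0, 0.791, 0.612, 0.0]
wrist_force: [-0.3, -0.4, -3.0]
grip_width: 0.121
grip_force: 98.0
```

servo_tool --plan '[0,5,0,0,5,0,5,0,0,5,0,5,0,0,5,0,5,0,0,5,0,0,0,0,5]'

```text
t: 12.5
ee_pos: [0.6204, -0.2126, 0.0576]
tool_rot: [0.0, 0.791, 0.612, 0.0]
wrist_force: [-0.1, -0.1, -3.3]
grip_width: 0.121
grip_force: 98.0
```

Run:
```python
from h import *
im={n:viewer.camera(n) for n in("scene","top")}
def c(n,x,y,w,h,f): return cv2.resize(im[n][y:y+h,x:x+w],None,fx=f,fy=f,interpolation=cv2.INTER_CUBIC)
cv2.imwrite("pics/c4.png",np.hstack([c("top",285,105,100,110,4),c("scene",130,130,100,110,4)]))
```

```text
(no output)
```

View pics/c4.png

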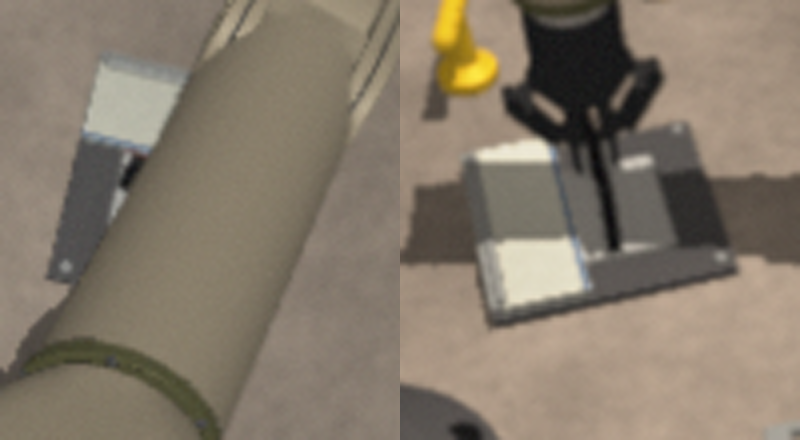

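The plate is under the flap, the red line is hidden and the flap is lying flat (stripe at scene (565,215)). I'll go 19 mm deeper, then press.

servo_tool --plan '[0,5,0,0,5,0,5,0,0,5,0,5,0,0,5,0,4,0,0,5,0,0,0,0,5]'

```text
t: 13.1
ee_pos: [0.6386, -0.2174, 0.0576]
tool_rot: [0.0, 0.791, 0.612, 0.0]
wrist_force: [0.3, -0.1, -2.5]
grip_width: 0.116
grip_force: 98.0
```

servo_tool --plan '[0,0,0.7,0,5,0,0,0.7,0,5,0,0,0.6,0,5,0,0,0,0,5,0,0,0,0,5]'

```text
t: 13.6
ee_pos: [0.6383, -0.2174, 0.0567]
tool_rot: [0.0, 0.791, 0.612, 0.0]
wrist_force: [-2.8, 1.3, 6.1]
grip_width: 0.118
grip_force: 99.2
```

servo_tool --plan '[0,0,0.5,0,5,0,0,0.4,0,5,0,0,0,0,5,0,0,0,0,5,0,0,0,0,5]'

```text
t: 14.1
ee_pos: [0.6383, -0.2174, 0.0567]
tool_rot: [0.0, 0.791, 0.612, 0.001]
wrist_force: [-6.3, 1.5, 13.2]
grip_width: 0.119
grip_force: 100.3
```

Run:
```python
from h import *
s=ctrl.observe(); print(s["ee_pos"],s["wrist_force"],s["moment"],s["joint_velocities"].round(4))
im={n:viewer.camera(n) for n in("scene","top")}
def c(n,x,y,w,h,f): return cv2.resize(im[n][y:y+h,x:x+w],None,fx=f,fy=f,interpolation=cv2.INTER_CUBIC)
cv2.imwrite("pics/c5.png",np.hstack([c("top",285,105,100,110,4),c("scene",130,130,100,110,4)]))
```

```text
[ 0.63831602 -0.21744892  0.0566946 ] [-6.27984679  1.53837267 13.22784976] [0.56338123 1.29434916 0.00976945] [-0.0001 -0.0011  0.0008  0.0031 -0.0031  0.0002  0.0011]
```

View pics/c5.png

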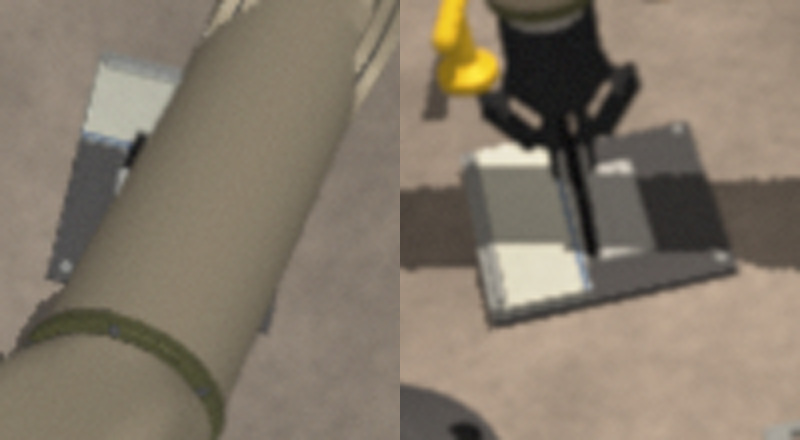

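The plate is deep under the flap with its rear edge near scene (652,248), and the flap lies flat. The wrist reads 13 N, so about 16 N on the base with the plate's weight. Handing in.

```bash
python3 -c "
from workcell import ctrl
print(ctrl.close_job())"
```

```text
the job is handed in; nothing more can be done
None
```

I handed the job in with the plate's red-line edge about 40 mm under the flap, the red line hidden and the flap flat. The gripper still holds the handle at about 100 N, pressing the plate on the base with about 16 N (weight included); no verdict came back.

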